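Lights out at the jewellery stall

ROBOT

A 7-joint arm with a two-finger parallel gripper is mounted at the origin on the work surface. World frame = base frame: x ahead of the robot, y to its left, z up, the work surface at z = 0. Lengths are in m, angles in degrees, forces in N, time in s.
With the tool pointing down it reaches from about 0.4 to 0.85 m from the base axis. Payload 10.4 kg.
Tool frame: the origin (TCP) lies between the finger pads; the fingertips stand r.tcp_to_tips ahead of it and the grasp point (between the pads) is the TCP (r.tcp_to_tips is the distance from the TCP to the fingertips, in m); z points along the fingers, y is the line along which they close (so a half turn about z gives the same grasp; the last joint's range is limited). The gripper opens to 87 mm and grips with 3 to 60 N. Pads are 19 mm wide; open, the fingers measure 117 mm over their backs; the gripper's body (75 mm by 190 mm) begins 51 mm behind the grasp point.
Start: joints at [-68.388, 19.034, -3.707, 83.658, 1.238, 77.344, -5.071], TCP at [0.243, 0.576, 0.208] pointing down, gripper open.
Joint ranges: [-148.97, 148.97], [-28.65, 121.19], [-84.17, 76.75], [9.2, 138.47], [-72.65, 252.65], [3.7, 117.97], [-149.18, 149.18]. Speed limits (degrees/s): [127.2, 127.2, 159.86, 159.86, 180, 180, 180].

INTERFACE

Orientations are given as a 3x3 rotation matrix whose columns are the frame's x, y, z axes.
In Python, from cell import r gives the robot as it stands. Calls block until the motion is done:
- r.goto(position, orientation): joint-space move of the TCP to a pose.
- r.line_to(position, frame=None, rate=0.15, contact_N=None): straight line of the TCP; frame=None keeps the orientation; rate is the mean speed in m/s. With contact_N (N) it stops when the force on the tool has changed by that much, and returns True; else False.
- r.move_j(angles): joint-space move.
- r.move_gripper(opening, newtons=None): opening from 0.0 (shut) to 1.0 (fully open); newtons is the grip in N (None keeps the last); returns when the fingers have stopped.
- r.dwell(seconds).
- r.inverse_kinematics(position, orientation): joint angles nearest the present ones, or None.
- r.camera(name): name is "scene" or "top" or "wrist"; returns a dict with "color" (420x560x3 uint8, red, green, blue), "fx", "fy", "cx", "cy" (pixels), "extrinsics" (4x4, takes a point from world to camera coordinates). Camera axes: x right, y down, z forward; pixel columns grow to the right and rows downward; lengths in m; the calibration is good to about 2 mm. A picture is of the moment at which its call begins. There is no depth.
A pose or a line that the arm cannot do raises r.Unreachable and nothing moves.
- r.sign_off(): hands the job in; it is judged then, once.
Readings, each from a call of its own:
- r.get_time(): time.
- r.get_joint_positions(): joint angles.
- r.get_qvel(): joint speeds.
- r.get_joint_efforts(): joint torques, N m.
- r.get_tcp_pos(): TCP position.
- r.get_tcp_rot(): TCP orientation.
- r.get_contact_force(): force on the tool from outside, world axes, zero at the start.
- r.get_wrist_torque(): the same for the moment, N m.
- r.get_width(): opening from 0.0 (shut) to 1.0 (fully open).
- r.get_finger_force(): force on a finger pad.
Only numpy, scipy, OpenCV 4.12 (cv2) and the standard library are available. Lean on these libraries where they do the work, as an engineer would, in place of code of your own. Each camera call takes 0.05 s, during which the arm holds its last target. There are 200 camera calls.

TASK

The fair is closing: switch off the display lights by flipping all three toggles of the long switch box fully over to off, in one continuous sweep of a fingertip along the row, without lifting away part-way. Leave the toggle of the small single-switch box on, and do not shift the white card terminal.

Things in the scene. Friction and masses are not known exactly. Their poses are not given: they have to be found in the camera images.
- switch_bank: Long switch box, fixed to the table: wood, aluminium top, 62 x 196 x 36 mm (x, y, z), three toggles in a row along y, all on at the start. Origin: centre of its underside; z up, y along the row (robot's left at yaw 0). Crossbar tops stand 80 mm above the table when on, 63 mm when off: a fingertip drawn towards +y, its end 66 to 75 mm above the table, flips each and passes over it.
- toggle_right (a joint): Toggle at y = -58 mm of the long box, first in the sweep. 40 mm steel stalk from a pivot 36 mm above the table to a brass crossbar, 10 mm thick, 26 mm long across the row. Angle in rad: 0 = on (nearly upright, leaning 0.2 towards the box's -y), 1.2 = off (tipped 1.0 past upright towards +y). Weighted, no spring: a light push (under 0.5 N) moves it, and tipped past 0.35 it drops to off by itself.
- toggle_middle (a joint): Toggle at y = 0 of the long box. 40 mm steel stalk from a pivot 36 mm above the table to a brass crossbar, 10 mm thick, 26 mm long across the row. Angle in rad: 0 = on (nearly upright, leaning 0.2 towards the box's -y), 1.2 = off (tipped 1.0 past upright towards +y). Weighted, no spring: a light push (under 0.5 N) moves it, and tipped past 0.35 it drops to off by itself.
- toggle_left (a joint): Toggle at y = +58 mm of the long box, last in the sweep. 40 mm steel stalk from a pivot 36 mm above the table to a brass crossbar, 10 mm thick, 26 mm long across the row. Angle in rad: 0 = on (nearly upright, leaning 0.2 towards the box's -y), 1.2 = off (tipped 1.0 past upright towards +y). Weighted, no spring: a light push (under 0.5 N) moves it, and tipped past 0.35 it drops to off by itself.
- single_box: The small switch box, to be left alone, fixed to the table: same make and height as the long one but 62 x 80 x 36 mm with one toggle of the same kind in the middle. Origin: centre of its underside; same axes. It may stand on either side of the long box.
- single_toggle (a joint): The small box's only toggle: 0 = on (as at the start, must stay so), 1.2 = off.
- card_terminal: White card payment terminal lying flat and loose on the table beyond the switch boxes, 78 x 165 x 22 mm. Origin: centre of its underside, y along its length. Not to be shifted.
There are look-alikes about, which are no part of the job. Of the things like the switch_bank, leave any that is blue, purple or red; of the rest the larger one is meant.

How it is judged:
By the outcome, as a careful person would: the job done as asked, in the order asked, and still so for the second after the job is handed in, with the robot touching nothing.
It also fails if it takes over 32 s, if anything falls off the work surface, if the arm or the gripper's body presses on something with over 40 N, if the wrist force passes 120 N, or if a joint passes its speed limit or range.

## Working session

There is one attempt and no reset: what is moved stays moved. The work goes in short steps, each a Python script; the robot and the scene stay as the last script left them, time stands still between calls to the robot, and variables do not carry over. Pictures are saved under pics/ and viewed, at most 10 in all, crops included, and the job is handed in when it is done.

```bash
mkdir -p pics && python3 - <<'E'
from cell import r
import cv2,numpy as np
for n in("top","scene"):
    c=r.camera(n); cv2.imwrite(f"pics/{n}0.png",c["color"][:,:,::-1])
    np.savez(f"{n}0.npz",**c)
    E=c["extrinsics"]; print(n,c["fx"],c["cx"],c["cy"],(-E[:3,:3].T@E[:3,3]).round(3),E[:3,:3].round(3).tolist())
print(r.tcp_to_tips,r.get_time())
E
```

```text
top 403.1812717895953 281.79186271121665 209.0578717533601 [ 0.339 -0.073  1.132] [[0.004, -1.0, -0.017], [-0.983, -0.001, -0.185], [0.185, 0.018, -0.983]]
scene 505.928219329453 284.62207317364806 208.91907498448657 [1.078 0.21  1.114] [[-0.459, 0.888, 0.002], [0.761, 0.395, -0.515], [-0.459, -0.235, -0.857]]
0.019 0.1
```

View pics/top0.png

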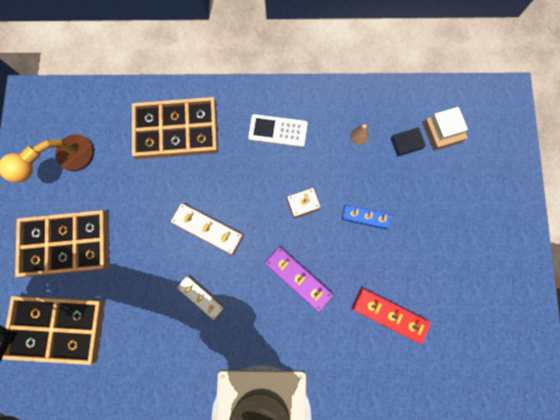

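View pics/scene0.png

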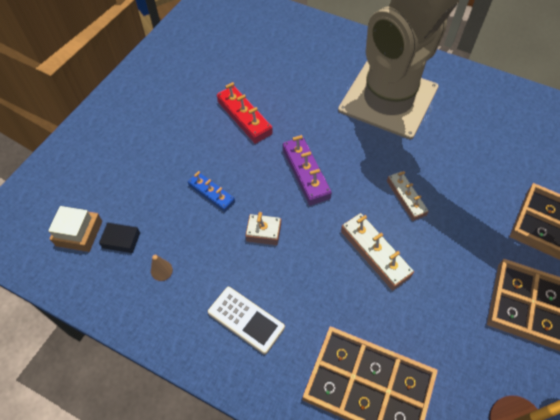

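The top view shows the target, the larger white bank, at about (206,229). A smaller white look-alike is at (200,298), the single box at (304,202) and the terminal at (278,130). In the scene view the bank is at (377,249). Next I'll measure it and check which way the toggles lean.

```bash
cat > h.py <<'E'
import cv2,numpy as np
def ray(c,uv,z):
    E=c["extrinsics"];R=E[:3,:3];o=-R.T@E[:3,3]
    d=R.T@np.array([(uv[0]-c["cx"])/c["fx"],(uv[1]-c["cy"])/c["fy"],1]);return o+d*(z-o[2])/d[2]
def proj(c,p):
    q=c["extrinsics"]@np.r_[p,1];return np.array([c["fx"]*q[0]/q[2]+c["cx"],c["fy"]*q[1]/q[2]+c["cy"]])
def rect(c,uv,z=0.036,rad=60):
    """minAreaRect, in world mm-plane z, of the pale blob nearest uv"""
    hsv=cv2.cvtColor(c["color"],cv2.COLOR_RGB2HSV)
    m=((hsv[...,1]<70)&(hsv[...,2]>140)).astype(np.uint8)
    m=cv2.morphologyEx(m,cv2.MORPH_CLOSE,np.ones((9,9)))
    cs,_=cv2.findContours(m,cv2.RETR_EXTERNAL,cv2.CHAIN_APPROX_NONE)
    k=max((k for k in cs if np.linalg.norm(k.mean(0)[0]-uv)<25),key=cv2.contourArea)
    w=np.array([ray(c,p[0],z)[:2] for p in k],np.float32)
    (x,y),(a,b),t=cv2.minAreaRect(w)
    if a>b: a,b,t=b,a,t+90   # b = long, t = angle of short side
    t=(t+90)%180-90
    return x,y,a,b,t
E
python3 - <<'E'
from h import *
C={n:dict(np.load(f"{n}0.npz")) for n in("top","scene")}
for nm,pt,ps,z in(("bank",(206,229),(377,249),.036),("single",(304,202),(264,229),.036),("term",(278,130),(246,319),.022)):
    print(nm,np.round(rect(C["top"],pt,z),4),np.round(rect(C["scene"],ps,z),4))
x,y,a,b,t=rect(C["scene"],(377,249))
a=cv2.resize(C["top"]["color"][195:265,160:255],None,fx=6,fy=6,interpolation=2)
b=cv2.resize(C["scene"]["color"][200:300,330:425],None,fx=4.2,fy=4.2,interpolation=2)
cv2.imwrite("pics/crop.png",np.hstack([a[:420,:400],b[:420,:399]])[:,:,::-1])
E
```

```text
bank [  0.4915   0.1557   0.0649   0.1992 -27.381 ] [  0.4915   0.1599   0.0666   0.1971 -27.3316]
single [ 0.5669 -0.113   0.0643  0.0829 18.8711] [ 0.5637 -0.1125  0.0701  0.0812 18.28  ]
term [ 0.7821 -0.0393  0.0857  0.1689 -7.8871] [ 0.7859 -0.0362  0.0798  0.1665 -7.795 ]
```

View pics/crop.png

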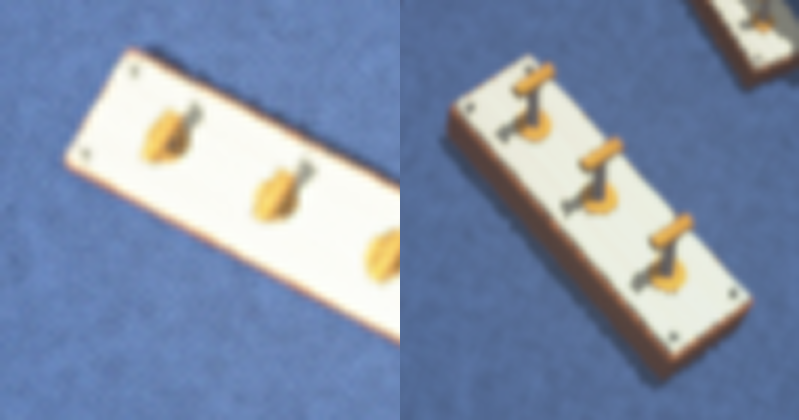

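The size and yaw agree between the two views. I'll confirm the lean sign and the reachability, then move above the start of the sweep.

```bash
cat >> h.py <<'E'
P0=np.array([0.4915,0.158,0]);T=np.radians(-27.35)
bx=np.array([np.cos(T),np.sin(T),0]);by=np.array([-np.sin(T),np.cos(T),0])
def at(y,tipz,tt): return P0+by*y+np.array([0,0,tipz+tt])
def frame(s): 
    z=np.array([0,0,-1.]);y=s*bx;return np.stack([np.cross(y,z),y,z],1)
E
python3 - <<'E'
from h import *
c=dict(np.load("scene0.npz"))
for X,Y in((535,79),(601,154),(671,231)):
    p=ray(c,(330+(X-400)/4.2,200+Y/4.2),.075)-P0; print("crossbar local",(p@bx).round(4),(p@by).round(4))
from cell import r
tt=r.tcp_to_tips; q0=np.array(r.get_joint_positions()); best=None
for s in(1,-1):
    q=[r.inverse_kinematics(at(y,z,tt),frame(s)) for y,z in((-.125,.22),(-.125,.0705),(.13,.0705))]
    print(s,[None if k is None else np.round(k,0).tolist() for k in q])
    if all(k is not None for k in q):
        d=np.abs(np.array(q[0])-q0).max()
        if best is None or d<best[0]: best=(d,s)
s=best[1]; print("use",s)
r.line_to(r.get_tcp_pos()+np.array([0,0,.06]))
r.move_gripper(0.0,10)
r.goto(at(-.125,.22,tt),frame(s))
r.line_to(at(-.125,.11,tt))
print(r.get_time(),r.get_tcp_pos(),r.get_width(),r.get_contact_force())
c=r.camera("scene");cv2.imwrite("pics/pre.png",c["color"][:,:,::-1])
E
```

```text
crossbar local 0.0003 -0.0641
crossbar local 0.0012 -0.0062
crossbar local 0.0011 0.0515
1 [[-42.0, -8.0, 27.0, 109.0, 4.0, 79.0, -43.0], [-40.0, 0.0, 28.0, 120.0, -0.0, 59.0, -39.0], [-47.0, 24.0, 21.0, 94.0, -9.0, 64.0, -51.0]]
-1 [[-38.0, -8.0, 24.0, 109.0, 3.0, 79.0, 137.0], [-34.0, 1.0, 22.0, 120.0, -0.0, 59.0, 141.0], [-31.0, 23.0, 0.0, 93.0, -0.0, 64.0, 122.0]]
use 1
5.075 [0.43459081 0.04715498 0.12972014] 0.0050086406881628 [ 0.81580921 -0.35953003  0.61993907]
```

View pics/pre.png

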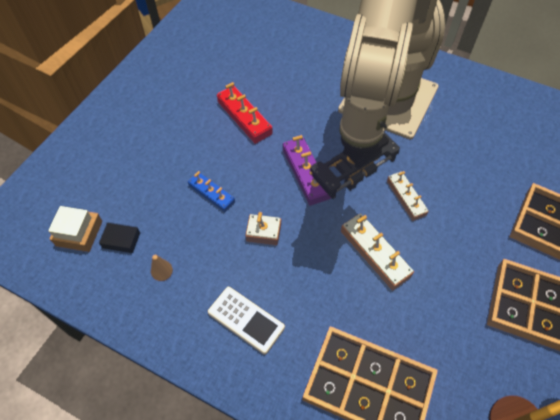

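The crossbars sit at local y of about -64, -6 and +52 mm, leaning towards -y as expected. The picture shows the closed gripper hanging over the box's -y end at about (355,165), clear of the bank's toggles. I'll sweep now.

```bash
python3 - <<'E'
from h import *
from cell import r
tt=r.tcp_to_tips
r.line_to(at(-.115,.0705,tt)); print(r.get_tcp_pos()[2]-tt)
r.line_to(at(.13,.0705,tt),rate=0.08); print(r.get_tcp_pos()[2]-tt)
r.line_to(at(.13,.2,tt)); 
r.line_to(at(.0,.36,tt)+[-.1,.25,0])
print(r.get_time(),r.get_contact_force())
c=r.camera("scene")["color"];t=r.camera("top")["color"]
cv2.imwrite("pics/post.png",np.hstack([cv2.resize(c[190:300,240:430],(400,232)),cv2.resize(t[180:270,160:330],(400,232))])[:,:,::-1])
E
```

```text
0.07101456901576823
0.07054279434293176
11.675 [ 0.02117975 -0.13065211 -0.37346269]
```

View pics/post.png

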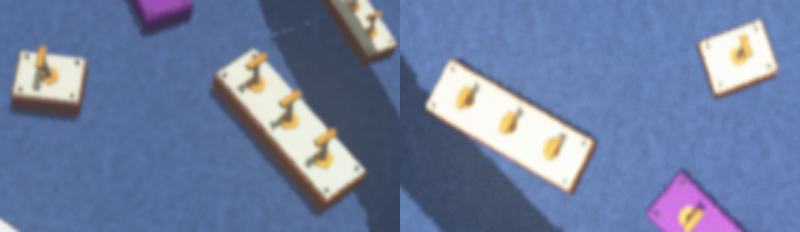

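The toggles still look upright, so the sweep did not flip them. Before anything else I'll find out why: where the tip really was, and whether `tcp_to_tips` changes with the opening.

```bash
python3 - <<'E'
from h import *
from cell import r
print(r.tcp_to_tips,r.get_width(),r.get_time(),r.get_tcp_pos(),np.round(r.get_tcp_rot(),3).tolist())
c=r.camera("scene");w=r.camera("wrist")
tip=r.get_tcp_pos()-[0,0,r.tcp_to_tips]
print("tip px scene",proj(c,tip),"wrist",proj(w,tip))
pre=cv2.imread("pics/pre.png");c0=dict(np.load("scene0.npz"))
u=proj(c0,at(-.125,.11,0));print(u)
# diff of bank before/after
a=c0["color"][200:300,330:425];b=c["color"][200:300,330:425]
big=lambda i:cv2.resize(i,(380,400),interpolation=2)
cv2.drawMarker(pre,tuple(int(k) for k in u),(0,255,0),0,6,1)
pc=cv2.resize(pre[110:250,290:423],(380,400),interpolation=2)[:,:,::-1]
cv2.imwrite("pics/dbg.png",np.hstack([big(b),pc])[:,:,::-1])
cv2.imwrite("pics/wrist.png",w["color"][:,:,::-1])
E
```

```text
0.019 0.0038874577007949203 11.775 [0.39186664 0.407554   0.37866819] [[0.46, 0.888, -0.0], [0.888, -0.46, -0.001], [-0.001, 0.0, -1.0]]
tip px scene [555.20311766 178.00585139] wrist [275.37093664 245.32866967]
[347.63511842 193.0844607 ]
```

View pics/dbg.png

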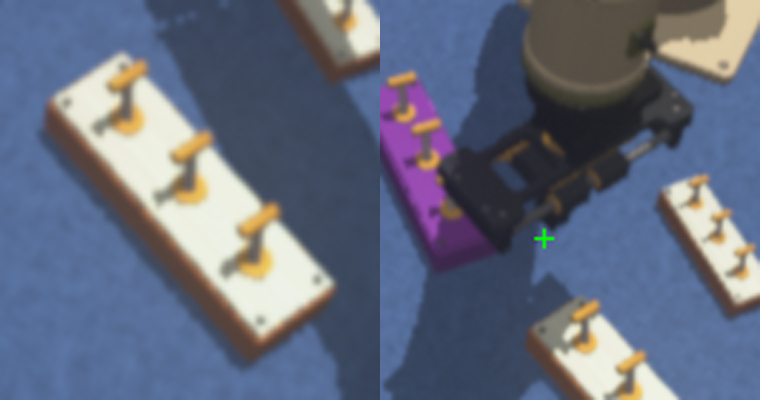

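View pics/wrist.png

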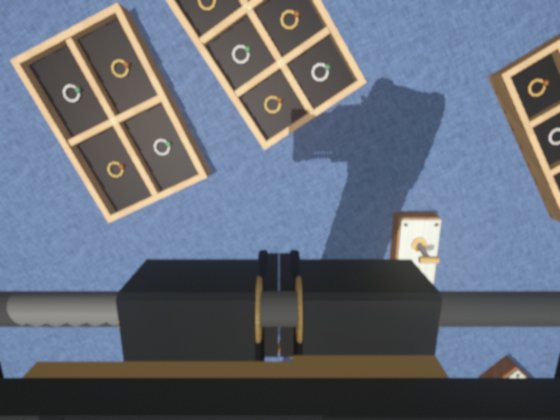

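In the pre-sweep crop the bank is unchanged and no fingertip shows at the predicted mark at (347,193). The finger blocks are near (363,173). I'll test whether the tool's axis passes through those blocks, and at what height.

```bash
python3 - <<'E'
from h import *
from cell import r
c0=dict(np.load("scene0.npz"))
for z in(.11,.13,.15,.17,.18,.2,.25): print(z,proj(c0,at(-.125,z,0)).round(1),proj(c0,at(-.125,z,0)+bx*.0375).round(1),proj(c0,at(-.125,z,0)-bx*.0375).round(1))
E0=c0["extrinsics"]
c=r.camera("scene");print(np.abs(c["extrinsics"]-E0).max())
w=r.camera("wrist");t=r.camera("top");E=w["extrinsics"];print("wristcam pos",-E[:3,:3].T@E[:3,3],w["fx"],E[:3,:3].round(3).tolist())
tip=r.get_tcp_pos()-[0,0,r.tcp_to_tips];print("top px tip",proj(t,tip))
# bank as seen in wrist: where should its middle crossbar be?
for y in(-.066,-.008,.05): print(proj(w,at(y,.075,0)).round(0))
# wrist at the present pose: width of the closed fingers -> their depth
print("closed finger px at tip depth for 30mm:",.03*w["fx"]/abs((E@np.r_[tip,1])[2]),"depth",(E@np.r_[tip,1])[2])
E
```

```text
0.11 [347.6 193.1] [335.1 200.9] [359.9 185.5]
0.13 [348.6 188.4] [335.9 196.3] [361.  180.7]
0.15 [349.5 183.6] [336.7 191.5] [362.1 175.9]
0.17 [350.5 178.7] [337.5 186.7] [363.3 170.9]
0.18 [351.  176.2] [337.9 184.2] [363.9 168.3]
0.2 [352.1 171. ] [338.8 179.1] [365.1 163.1]
0.25 [354.8 157.3] [341.  165.6] [368.4 149.2]
0.0
wristcam pos [0.42690734 0.47236346 0.55590229] 377.9470549610002 [[0.888, -0.46, 0.0], [-0.443, -0.855, 0.27], [-0.124, -0.24, -0.963]]
top px tip [ 39.16710715 256.2675239 ]
[418. 333.]
[422. 297.]
[426. 258.]
closed finger px at tip depth for 30mm: 54.374870536319406 depth 0.20852300956296665
```

The wrist view agrees with the bank pose: the crossbar is seen at (430,260) and predicted at (426,258). The scene view hints that the tool sits off to the -x side of the box. I'll return to just short of the first toggle at sweep height and look from near.

```bash
python3 - <<'E'
from h import *
from cell import r
tt=r.tcp_to_tips
r.goto(at(-.115,.2,tt),frame(1))
r.line_to(at(-.115,.0705,tt)); r.line_to(at(-.092,.0705,tt),rate=.05)
print(r.get_time(),r.get_tcp_pos()-at(-.092,.0705,tt),np.round(r.get_tcp_rot()-frame(1),3).max(),r.get_contact_force())
c=r.camera("scene");w=r.camera("wrist")
np.savez("w1.npz",**w);np.savez("s1.npz",**c)
ci=c["color"].copy();wi=w["color"].copy()
for im,k in((ci,c),(wi,w)):
    for p,col in((at(-.092,.0705,0),(0,255,0)),(at(-.066,.075,0)+bx*.013,(255,0,255)),(at(-.066,.075,0)-bx*.013,(255,0,255))):
        cv2.circle(im,tuple(int(round(v)) for v in proj(k,p)),1,col,-1)
a=cv2.resize(ci[130:290,300:420],(400,533),interpolation=2);b=cv2.resize(wi,(400,300))
b2=cv2.resize(wi[170:330,180:380],(400,233),interpolation=2)
cv2.imwrite("pics/near.png",np.hstack([a,np.vstack([b,b2])])[:,:,::-1])
E
```

```text
15.1 [-6.58167861e-05 -8.06878363e-05 -1.14750151e-04] -0.0 [ 0.05955048 -0.68543036 -0.30456121]
```

View pics/near.png

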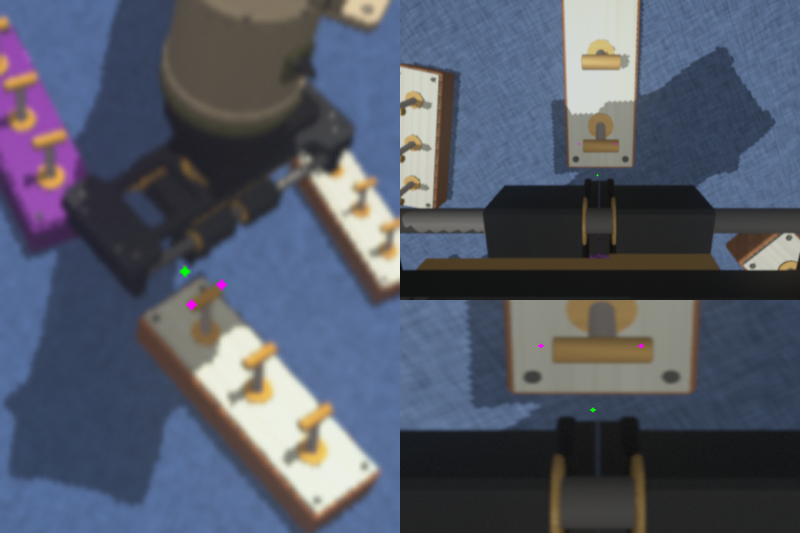

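The wrist view shows the fingers laterally in line with the crossbar (597 against 602), and the crossbar's length matches, so the tool pose is right. The visible fingertips, though, seem to end short of the predicted tip in both views. I'll mark heights along the tool axis in the saved images to find the true tip height.

```bash
python3 - <<'E'
from h import *
s=dict(np.load("s1.npz"));w=dict(np.load("w1.npz"))
def pan(k,r0,r1,c0,c1,W,lead):
    im=k["color"][r0:r1,c0:c1].astype(np.float32);im=255*(im/255)**.5
    f=W/(c1-c0);im=cv2.resize(im.astype(np.uint8),(W,int((r1-r0)*f)),interpolation=2)
    for off,cc in lead:
      for z,col in((.0705,(0,255,0)),(.0895,(255,255,0)),(.11,(255,0,0)),(.14,(0,255,255))):
        u=(proj(k,at(-.092+off,z,0))-[c0,r0]+.5)*f;cv2.circle(im,tuple(int(v) for v in u),3,col,cc)
    return im
a=pan(s,150,230,330,400,400,((0,-1),));b=pan(w,210,370,220,340,400,((0,-1),(.0095,1)))
h=min(a.shape[0],b.shape[0]);cv2.imwrite("pics/axis.png",np.hstack([a[:h],b[:h]])[:,:,::-1])
E
```

```text
(no output)
```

View pics/axis.png

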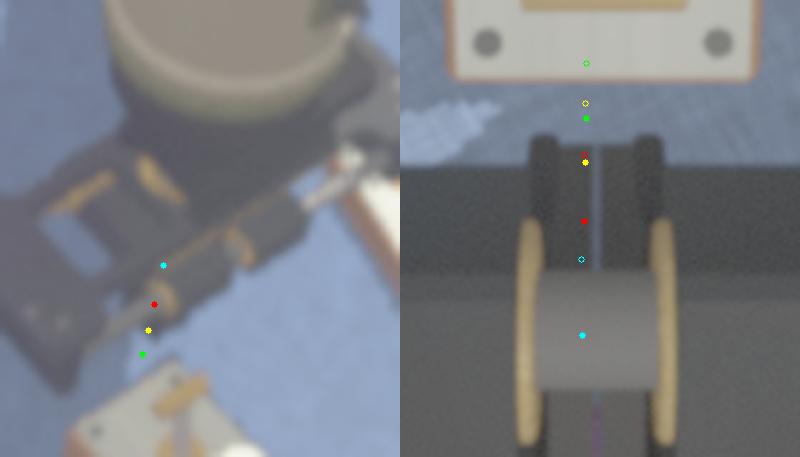

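In both views the fingertips end about 4–6 cm higher than the tool frame claims. The first sweep therefore passed over the toggles without touching them. I'll measure the true tip height by lowering gently onto the bare end of the fixed box (top 36 mm up), clear of the toggles.

```bash
python3 - <<'E'
from h import *
from cell import r
tt=r.tcp_to_tips
r.line_to(at(-.104,.0705,tt))
m0=np.array(r.get_wrist_torque());f0=np.array(r.get_contact_force())
for z in(-.03,-.02,-.01,0):
    try: hit=r.line_to(at(-.104,z,tt),rate=.04,contact_N=3);break
    except r.Unreachable: print("unreach",z)
f=np.array(r.get_contact_force())-f0;m=np.array(r.get_wrist_torque())-m0;p=r.get_tcp_pos()
print(hit,"stated tip z",p[2]-tt,"f",f.round(2),"m",m.round(3),"t",r.get_time())
r.line_to(p+np.array([0,0,.02])); print(r.get_time())
w=r.camera("wrist");cv2.imwrite("pics/w2.png",w["color"][:,:,::-1]);np.savez("w2.npz",**w)
s=r.camera("scene");np.savez("s2.npz",**s);cv2.imwrite("pics/s2.png",s["color"][:,:,::-1])
E
```

```text
True stated tip z 0.0022897886221344595 f [-4.21 -0.23 14.09] m [-0.063  0.939  0.022] t 17.05
17.3333
```

Contact came at a stated tip height of 0.002, so the true tips are about 34 mm higher than stated. That agrees with the wrist-view estimate of about 36 mm. I'll make sure the touch was the fingertip and not the body on a neighbouring box.

```bash
python3 - <<'E'
from h import *
t=dict(np.load("top0.npz"))
for n,px in(("small",(189,289)),("small",(201,298)),("small",(213,308)),("purple",(284,264)),("purple",(300,279)),("purple",(317,294))):
    for z in(.055,.075):
        p=ray(t,px,z)-at(-.104,0,0); print(n,z,"rel tool bx,by",(p@bx).round(3),(p@by).round(3))
# any change of non-gripper things between s0 and s2, around bank toggles and small box
a=dict(np.load("scene0.npz"))["color"];b=dict(np.load("s2.npz"))["color"]
cv2.imwrite("pics/cmp.png",np.hstack([cv2.resize(x[130:290,300:430],(400,492),interpolation=2) for x in(a,b)])[:,:,::-1])
E
```

```text
small 0.055 rel tool bx,by -0.16 0.057
small 0.075 rel tool bx,by -0.158 0.053
small 0.055 rel tool bx,by -0.165 0.017
small 0.075 rel tool bx,by -0.163 0.014
small 0.055 rel tool bx,by -0.173 -0.023
small 0.075 rel tool bx,by -0.17 -0.026
purple 0.055 rel tool bx,by 0.013 -0.135
purple 0.075 rel tool bx,by 0.013 -0.135
purple 0.055 rel tool bx,by -0.002 -0.19
purple 0.075 rel tool bx,by -0.002 -0.19
purple 0.055 rel tool bx,by -0.016 -0.247
purple 0.075 rel tool bx,by -0.016 -0.245
```

Both neighbours lie outside the gripper's footprint, and the moment matches a touch on the tool axis, so it was the fingertip on the box top. I'll repeat the sweep 33 mm lower.

```bash
python3 - <<'E'
from h import *
from cell import r
tt=r.tcp_to_tips; Z=.0375
r.line_to(at(-.104,Z,tt)); r.line_to(at(.132,Z,tt),rate=0.09); print(r.get_tcp_pos()[2]-tt,r.get_time())
r.line_to(at(.132,.17,tt)); r.line_to(at(.0,.34,tt)+[-.1,.25,0])
print(r.get_time(),r.get_contact_force())
s=r.camera("scene");t=r.camera("top")
for y in(-.058,0,.058): print(proj(s,at(y+.034,.058,0)).round(0),proj(s,at(y-.008,.075,0)).round(0))
a=cv2.resize(s["color"][190:300,330:430],(400,440),interpolation=2);b=cv2.resize(s["color"][190:360,200:300],(259,440),interpolation=2)
cv2.imwrite("pics/final.png",np.hstack([a,b])[:,:,::-1])
E
```

```text
0.03755037047889956 20.4583
23.4333 [ 0.11988177 -0.51480678  0.00806487]
[372. 234.] [362. 218.]
[388. 252.] [378. 236.]
[405. 271.] [394. 254.]
```

View pics/final.png

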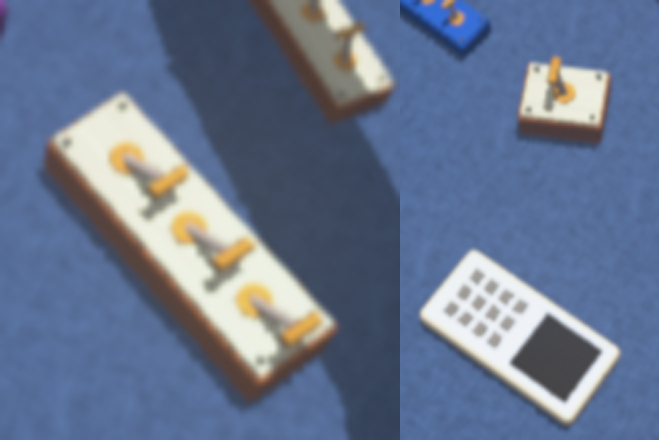

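The picture shows all three crossbars tipped fully to off, at about (170,180), (235,250) and (300,328). They match the predicted off positions. The single toggle is still upright and the terminal has not moved.

```bash
python3 -c "
from cell import r
print(r.sign_off(), r.get_time())"
```

```text
the job is handed in; nothing more can be done
the job is handed in; nothing more can be done
```

All three toggles of the long box were flipped off in one unbroken sweep and the job is handed in at about 23.5 s, with the single toggle on and the terminal unmoved; an earlier pass had missed above them because the true fingertips sat about 34 mm higher than stated, which I measured by touching the box's bare end at about 14 N.

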